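# Knock a wax blank out of its mould

### The arm

A 6-joint arm with a two-finger parallel gripper is mounted at the origin on a cart in front of the work surface, level with it; the furniture and walls round the work are solid. World frame = base frame: x ahead of the robot, y to its left, z up, the work surface at z = 0. Lengths are in mm, angles in rad, forces in N, time in s.
With the tool pointing down it reaches from about 350 to 875 mm from the base axis. Payload 15.5 kg.
Tool frame: the origin (TCP) lies between the finger pads; the fingertips stand 11 mm ahead of it and the grasp point (between the pads) lies 8 mm behind it (r.tips_ahead is the distance from the TCP to the fingertips, in mm); x points along the fingers, y is the direction in which the jaws open and shut, and the axes are right-handed (so a half turn about x gives the same grasp; the last joint's range is limited). The gripper opens to 85 mm and grips with 20 to 120 N. Pads are 22 mm wide; open, the fingers measure 114 mm over their backs; the gripper's body (76 mm by 85 mm) begins 54 mm behind the grasp point. The pads swing forward as they close: fully open they stand 13 mm farther back than shut.
Start: joints at [-1.339, 0.494, 1.345, -0, 1.302, -0.096], TCP at [200.635, -591.922, 242.277] pointing down, gripper open.
Joint ranges: [-2.91, 2.91], [-0.82, 2.16], [0.22, 2.67], [-1.22, 4.37], [0.12, 2.79], [-3.08, 3.08]. Speed limits (rad/s): [1.89, 1.89, 2.57, 3.01, 3.01, 3.01].

### API

Orientations are given as a unit quaternion [x, y, z, w].
In Python, from workcell import r, optics, finder gives the robot as it stands.
- The arm moves only by the shell command python3 -m crank 'ROWS' [FORCE]. ROWS is JSON, a list that holds one entry, the list of rows, each a list of 5 numbers: the shift along the tool's x, y, z in mm, then the turn about the tool's x in rad, then the finger opening in mm, from 0 to 85.4. A call has 1 to 5 rows; each row is the pose to reach, as a shift and turn from the pose commanded when the call began, along the tool's axes at that moment; what a row does not reach only later rows make up. A row lasts 1/12 s, in which the tool goes at most 41.7 mm and 7.16 degrees, less where a joint would pass 70% of its speed; a pose out of reach is approached as far as the arm can. A call with a gripper value outside its range is refused whole. The fingers move at their own pace and stop on an object; FORCE is the grip in N (left out, the last holds). Time passes only in rows, so rows that repeat a pose let the fingers close. It gives the time, the measured TCP pose, the force and the opening at its end, in the units of the state.
- r.get_obs(): the state, without advancing time (a new reading comes with each control period).
- optics.get_image(name): name is "scene" or "side" or "wrist"; returns the picture (420x560x3 uint8, red, green, blue); there is no depth.
- optics.camera_model(name): a dict with "fx", "fy", "cx", "cy" (pixels), "R" (3x3) and "t" (3): a world point X has camera coordinates R X + t. Camera axes: x right, y down, z forward; pixel columns grow to the right and rows downward; lengths in mm; the calibration is good to about 2 mm. A picture is of the moment at which its call begins: read the wrist's pose just before it. camera_model takes no time and is no camera call; for the wrist camera it gives the pose at the moment of the call.
- r.hand_in(): hands the job in, once; it reports no verdict.
Trained networks look in the newest picture that a camera, given by its name, has taken for a name from the list of things; names that differ only in an ending like _2 or _b are one class to them, and where a whole thing is asked for, a point or a joint stands for the part that bears it (a point fixed in the world has none). Each returns a list of dicts, best first, with "conf" (0 to 1); they miss things now and then, are a little off and sometimes report something else, mostly with a low value. They report only what shows in the picture. A call takes as long as a camera call. They do not tell look-alikes from the thing itself.
- finder.trace(camera, thing): "region" (420x560 bool, what is visible of it) and "pixel" ([column, row] in pixels, amid what is visible of it).
The state is a dict: "t": time; "joints": joint angles; "qd": joint speeds; "joint_torque": joint torques, N m; "position": TCP position; "ee_rot": TCP orientation; "force": force on the tool from outside, world axes, zero at the start; "ft_torque": the same for the moment, N m; "finger_gap": opening from 0.0 (shut) to 1.0 (fully open).
Only numpy, scipy, OpenCV 4.12 (cv2) and the standard library are available. Lean on these libraries where they do the work, as an engineer would, in place of code of your own. Each camera call takes 0.05 s, during which the arm holds its last target.

### The job

The green wax blank is stuck flush in the pocket of the aluminium mould. Lift the red knob of the knockout rod under the mould: feel sideways with light upward pressure for the hidden hole in the mould's floor, never forcing the rod against the underside, and push the rod up through it until the blank stands about a centimetre proud. Then let go of the knob, take the blank out and lay it flat on the middle of the steel bench block, leaving the other things where they are.

Things in the scene. Friction and masses are not known exactly. Their poses are not given: they have to be found in the camera images.
- stand: Fixed mould stand: steel base plate 88 x 150 x 8 mm, four pillars, aluminium mould frame 71 x 104 mm from z 40 to 68 mm. Origin: under the base plate's centre, below the pocket's centre. x across the mould, y along it towards the red knob, z up. Four brass spring pads in the pocket's walls grip the blank: pushing or pulling it takes about 6 to 15 N, and it stays where it is pushed to.
- ejector: Rail on the stand's base plate; fixed, same origin and axes as the stand. On it moves the knockout rod: an upright 8.4 mm flat-nosed steel rod under the mould, joined by a flat arm to a stem with the red knob on top, 84 mm from the rod along the stand's +y. The moving parts weigh about 0.25 kg.
- float (a joint): Sideways float of the knockout rod and knob along the stand's y, m: -0.014 to 0.014, 0 with the rod under the pocket's centre; slides easily.
- knockout (a joint): Lift of the knockout rod and knob, m: 0 at rest on the lower stop (nose 38 mm above the bench), upper stop 0.024. The nose meets the mould's underside at 0.004 or, through the hole, the wax at 0.012; at 0.0225 the blank stands 10 mm proud. Sinks back by its own weight when let go; no spring.
- knob (a point): Centre of the red plastic knob, an upright spool 23 to 25 mm in diameter and 40 mm tall, beside the mould; this point is 115 mm above the bench when the rod is down. It does not turn.
- pocket (a point): Centre of the 35 x 65 mm pocket's mouth, on the mould's top face 68 mm above the bench; axes as the stand's. Pocket 18 mm deep; floor 8 mm thick, underside 42 mm above the bench. Its 11 mm knockout hole is at x = 0 but anywhere within 10 mm of the centre along y; it differs from mould to mould and cannot be seen or measured: find it by feel.
- wax_centre (a point): Centre of the green wax blank, a block 32 x 61 x 18 mm (x, y, z), 50 g more or less; in the mould its 61 mm side lies along the pocket and its top is flush with the mould. Once raised, grasp it across the 32 mm.
- block_top (a point): Centre of the top face of the loose steel bench block, 82 x 82 x 34 mm, about 0.95 kg, at the right on the bench.
- flux_jar: White jar with a yellow lid, 46 mm across, 41 mm tall, at the back right; origin under its centre. Leave it alone.
- charcoal: Black charcoal block 45 x 71 x 22 mm at the left; origin under its centre. Leave it alone.
Mind the look-alikes: they are no part of the job. Leave any brown or pink look-alike of the part that bears wax_centre alone.

How it is judged (in metres and radians):
On the way:
1. the knockout rod, up through the hole, has pushed the blank at least 7 mm out of the pocket, the gripper not touching the blank (z of wax_centre in the frame of pocket above -0.002 m and value of joint knockout above 0.018 m and horizontal distance between wax_centre and pocket below 0.01 m and contact force between the fingers and wax_blank below 0.1 N), for 0.2 s.
At the end, for the whole second after the job is handed in: The wax blank lies flat (within 0.1 rad) and at rest on top of the steel bench block, its centre within 25 mm of the block's centre seen from above; the block stands level on the bench (horizontal distance between wax_centre and block_top below 0.025 m and z of wax_centre in the frame of block_top between 0.005 and 0.013 m and angle between the z axis of wax_centre and the z axis of block_top, either way round below 0.1 rad and angle between block_top's own z axis and vertical below 0.1 rad and height (world z) of block_top below 0.04 m and linear speed of wax_blank below 0.02 m/s); the robot touches nothing.
It fails at once if the knockout rod is forced against the mould's underside or the hole's wall with more than 20 N (contact force between ejector and stand above 20 N).
It fails at once if the flux jar or the charcoal block is pushed more than 20 mm (distance of any of flux_jar, charcoal from where it was at the start of the episode above 0.02 m).
It fails at once if the steel bench block is pushed more than 30 mm (distance of block_top from where it was at the start of the episode above 0.03 m).
It also fails if it takes over 70 s, if anything falls off the work surface, if the arm or the gripper's body presses on something with over 40 N, if the wrist force passes 120 N, or if a joint passes its speed limit or range.

## Working session

There is one attempt and no reset: what is moved stays moved. The work goes in short steps, Python scripts to look and compute and a shell command to move; the robot and the scene stay as the last step left them, time stands still between calls to the robot, and variables do not carry over. Pictures are saved under pics/ and viewed, and the job is handed in when it is done.

```bash
ls; mkdir -p pics
python3 - <<'E'
from workcell import r, optics, finder
import cv2,numpy as np
o=r.get_obs();print(o)
for c in ["scene","side"]:
    im=optics.get_image(c);cv2.imwrite(f"pics/{c}0.png",im[:,:,::-1])
    m=optics.camera_model(c);print(c,m)
    for t in ["knob","wax_centre","stand","block_top","flux_jar","charcoal"]:
        for d in finder.trace(c,t)[:4]:
            g=d["region"];ys,xs=np.nonzero(g);print(c,t,round(d["conf"],2),d["pixel"],g.sum(),xs.min(),xs.max(),ys.min(),ys.max())
E
```

```text
pics
{'t': 0.0, 'joints': array([-1.33948065e+00,  4.94178687e-01,  1.34614394e+00, -5.59184544e-06,
        1.30247591e+00, -9.54776462e-02]), 'qd': array([-0.00015769, -0.00153124, -0.00028886, -0.00045928,  0.00082075,
       -0.00064546]), 'joint_torque': array([-1.76262485e-03, -8.82160735e+01, -3.83878326e+01, -3.21985299e-04,
        9.87416919e-03,  5.82826647e-05]), 'position': array([ 200.56479811, -591.57986854,  241.69869347]), 'ee_rot': array([-0.69765738, -0.11545118,  0.69771905, -0.11460072]), 'force': array([-0.6590273 ,  0.04935326, -0.30094112]), 'ft_torque': array([-0.02608859,  0.02212397,  0.00968673]), 'finger_gap': 1.002133366992593}
scene {'fx': 471.9141380143801, 'fy': 471.9141380143801, 'cx': 282.24835030227655, 'cy': 214.19642719861022, 'R': array([[-0.67312109, -0.73939467,  0.01426645],
       [-0.55508796,  0.49239922, -0.67038822],
       [ 0.48865668, -0.45917158, -0.74187338]]), 't': array([380.75494717, 362.56149757, 951.38782241])}
scene knob 0.56 [254.7, 248.6] 333 247 269 233 269
scene wax_centre 0.63 [336.5, 230.2] 309 323 347 219 237
scene wax_
[... 424 characters left out ...]
37],
       [-0.17784257,  0.38951922, -0.90368512],
       [ 0.389202  , -0.81560501, -0.42814749]]), 't': array([485.68843667, 180.83851159, 917.81289573])}
side knob 0.75 [259.0, 232.0] 415 251 274 213 260
side wax_centre 0.63 [311.1, 225.1] 203 301 317 215 230
side wax_centre 0.59 [253.3, 282.3] 384 241 263 272 294
side wax_centre 0.58 [274.1, 229.2] 153 265 285 219 230
side stand 0.63 [279.9, 240.8] 1482 247 302 214 265
side block_top 0.77 [310.8, 205.5] 307 300 318 192 213
side block_top 0.61 [260.1, 238.7] 412 252 274 214 260
side flux_jar 0.54 [264.1, 207.4] 207 257 271 199 216
side flux_jar 0.24 [258.3, 233.1] 397 251 273 214 260
side charcoal 0.72 [220.7, 311.3] 347 216 234 299 325
```

Run:
```python
import cv2,numpy as np
a=cv2.imread("pics/scene0.png")[170:350,150:400];b=cv2.imread("pics/side0.png")[180:330,200:330]
cv2.imwrite("pics/a0.png",cv2.resize(a,None,fx=3.2,fy=3.2,interpolation=2)[:600,:800])
cv2.imwrite("pics/b0.png",cv2.resize(b,None,fx=4,fy=4,interpolation=2))
```

```text
(no output)
```

View pics/a0.png

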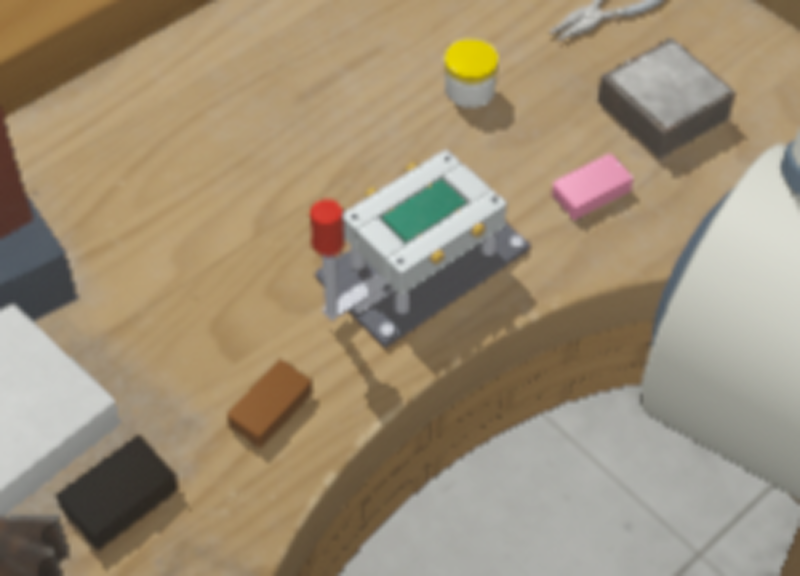

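View pics/b0.png

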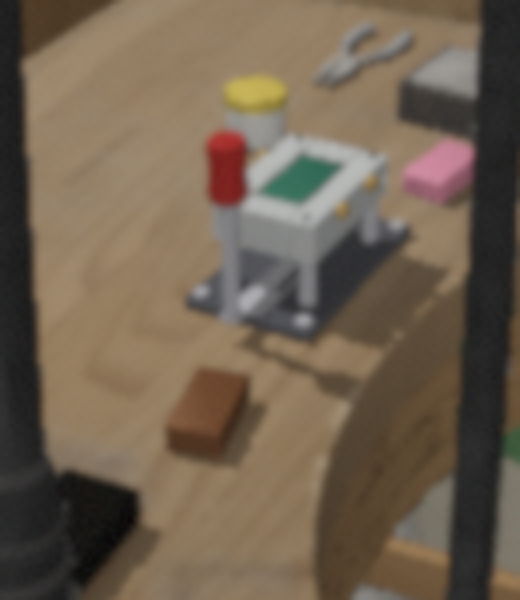

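View pics/scene0.png

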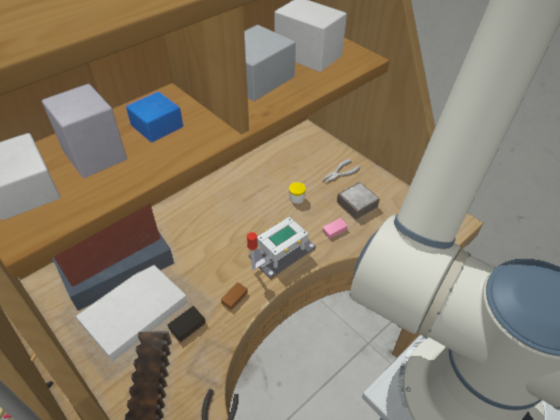

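The green patch at scene (283,236), set in the mould, is the blank. The pink (336,230) and brown (236,296) blocks lie loose on the bench and are the look-alikes. The enlarged crop confirms it. Next I'll compute positions.

```bash
cat > h.py <<'E'
from workcell import r, optics, finder
import cv2,numpy as np
def onplane(m,uv,z):
    R=np.array(m["R"]);t=np.array(m["t"]);c=-R.T@t
    uv=np.atleast_2d(uv)
    d=np.c_[(uv[:,0]-m["cx"])/m["fx"],(uv[:,1]-m["cy"])/m["fy"],np.ones(len(uv))]@R
    return c+d*((z-c[2])/d[:,2])[:,None]
def proj(m,X):
    p=np.atleast_2d(X)@np.array(m["R"]).T+m["t"]
    return np.c_[m["fx"]*p[:,0]/p[:,2]+m["cx"],m["fy"]*p[:,1]/p[:,2]+m["cy"]]
def rect(m,mask,z):
    ys,xs=np.nonzero(mask);P=onplane(m,np.c_[xs,ys],z)[:,:2]
    return cv2.minAreaRect(P.astype(np.float32)),P.mean(0)
def color(im,name):
    h=cv2.cvtColor(im,cv2.COLOR_RGB2HSV);H,S,V=[h[:,:,i].astype(int) for i in range(3)]
    if name=="green": k=(H>65)&(H<95)&(S>100)
    if name=="red": k=((H<6)|(H>174))&(S>170)&(V>60)
    n,l,s,c=cv2.connectedComponentsWithStats(k.astype(np.uint8))
    return l,s,c
def tri(ms,uvs):
    A=[];b=[]
    for m,(u,v) in zip(ms,uvs):
        R=np.array(m["R"]);t=np.array(m["t"])
        for k,(p,f,c) in enumerate(((u,m["fx"],m["cx"]),(v,m["fy"],m["cy"]))):
            q=(p-c)/f;A.append(R[k]-q*R[2]);b.append(q*t[2]-t[k])
    return np.linalg.lstsq(np.array(A),np.array(b),rcond=None)[0]
E
python3 - <<'E'
from h import *
for c in ["scene","side"]:
    m=optics.camera_model(c);im=cv2.imread(f"pics/{c}0.png")[:,:,::-1].copy()
    print(c,"cam",-np.array(m["R"]).T@m["t"])
    for n,z in (("green",68),("red",115)):
        l,s,ce=color(im,n)
        for i in range(1,len(s)):
            if s[i,4]>60: print(n,s[i],ce[i],rect(m,l==i,z))
E
python3 - <<'E'
from h import *
optics.get_image("scene");optics.get_image("side")
for c in ["scene","side"]:
    m=optics.camera_model(c)
    for n,z in (("block_top",17),("flux_jar",20),("charcoal",11)):
        d=finder.trace(c,n)
        if d: print(c,n,d[0]["conf"],onplane(m,d[0]["pixel"],z))
m=optics.camera_model("scene")
cor=np.array([[669,40],[733,93],[664,138],[600,80]])/3.2+[150,170]
P=onplane(m,cor,34);print(P,P.mean(0))
cor=np.array([[449,152],[506,205],[402,272],[345,212]])/3.2+[150,170]
P=onplane(m,cor,68);print(P,P.mean(0))
E
```

```text
scene cam [ -7.35431206 539.85342799 943.43423105]
green [270 227  25  18 217] [281.95852535 235.26267281] (((519.35009765625, 43.65165710449219), (57.73228073120117, 27.5587100982666), 87.40033721923828), array([519.2977748 ,  44.36766569]))
red [247 233  10  16 127] [251.44094488 240.22047244] (((525.8190307617188, 132.76527404785156), (20.4348087310791, 43.3183479309082), 48.324974060058594), array([526.04058394, 132.09315632]))
side cam [113.92196748 885.93884298 559.56276519]
green [267 220  16   9  82] [274.79268293 224.34146341] (((519.8003540039062, 45.4241828918457), (46.11433410644531, 22.769832611083984), 89.8536376953125), array([519.48990059,  46.00783729]))
red [253 214   8  16 111] [256.10810811 221.40540541] (((525.4100341796875, 130.0123291015625), (16.392467498779297, 75.52743530273438), 28.209657669067383), array([526.15147593, 130.87213906]))
scene block_top 0.85 [[ 503.06058313 -231.02720841   17.        ]]
scene flux_jar 0.58 [[ 634.9014469  -126.41861064   20.        ]]
scene charcoal 0.9 [[512.16765844 338.51626276  11.        ]]
side block_top 0.95 [[ 519.89924589 -206.01131956   17.        ]]
side flux_jar 0.64 [[ 633.4271215  -122.33510625   20.        ]]
side charcoal 0.78 [[504.10901519 328.53546803  11.        ]]
[[ 537.86122807 -262.30155257   34.        ]
 [ 459.58483516 -254.48688189   34.        ]
 [ 464.04949488 -172.5784743    34.        ]
 [ 544.26034887 -181.85544585   34.        ]] [ 501.43897674 -217.80558865   34.        ]
[[547.78824029  -9.53093928  68.        ]
 [480.11781391  -5.2065218   68.        ]
 [485.17316814  95.35168488  68.        ]
 [555.46697661  89.80212149  68.        ]] [517.13654974  42.60408632  68.        ]
```

```bash
cat >> h.py <<'E'
from scipy.spatial.transform import Rotation as Ro
def pose():
    o=r.get_obs();return o,np.array(o["position"]),Ro.from_quat(o["ee_rot"]).as_matrix()
def rel(target,yaw=None):
    """rows shift for TCP target (mm), tool down; yaw: desired world direction (deg) of tool y (mod 180)"""
    o,p,M=pose();s=M.T@(np.array(target)-p)
    out=[np.round(s,1)]
    a=np.degrees(np.arctan2(M[1,1],M[0,1]));out.append(("tooly deg",round(a,1)))
    if yaw is not None:
        d=(yaw-a+90)%180-90   # about world z
        out.append(("turn rad about tool x",round(-np.radians(d),3)))
    return out
E
python3 - <<'E'
from h import *
o,p,M=pose();print(p,np.round(M,3))
m=optics.camera_model("scene")
for z in (200,300,400,500): print(z,onplane(m,[[200,168],[260,140],[388,70],[10,265]],z)[:,:2].round().tolist())
print(rel([505,80,290],86))
mw=optics.camera_model("wrist");print(mw, M.T@(-mw["R"].T@mw["t"]-p), mw["R"]@M)
E
python3 - <<'E'
from h import *
cv2.imwrite("pics/side_full.png",optics.get_image("side")[:,:,::-1])
E
```

```text
[ 200.62829282 -591.91350735  242.26799791] [[-0.     0.321 -0.947]
 [ 0.    -0.947 -0.321]
 [-1.    -0.    -0.   ]]
200 [[716.0, 125.0], [702.0, -46.0], [699.0, -540.0], [732.0, 558.0]]
300 [[619.0, 181.0], [606.0, 33.0], [604.0, -395.0], [632.0, 556.0]]
400 [[521.0, 237.0], [511.0, 112.0], [509.0, -249.0], [533.0, 553.0]]
500 [[424.0, 293.0], [416.0, 191.0], [414.0, -104.0], [433.0, 551.0]]
[array([ -47.7, -538.7, -503.9]), ('tooly deg', np.float64(-71.3)), ('turn rad about tool x', np.float64(0.397))]
{'fx': 337.0748936795205, 'fy': 337.0748936795205, 'cx': 277.8960149438594, 'cy': 211.1280675412406, 'R': array([[ 3.20148181e-01, -9.47367480e-01,  2.92840056e-05],
       [-9.04546184e-01, -3.05668198e-01,  2.97259406e-01],
       [-2.81604943e-01, -9.51935469e-02, -9.54796756e-01]]), 't': array([-625.65429012,  -38.97796963,  381.06055916])} [-133.17200279    0.71284503  -75.4890514 ] [[-8.44439879e-05  9.99999599e-01  8.91326113e-04]
 [-2.97263332e-01 -8.76136286e-04  9.54795132e-01]
 [ 9.54795530e-01 -1.84331862e-04  2.97263287e-01]]
```

View pics/side_full.png

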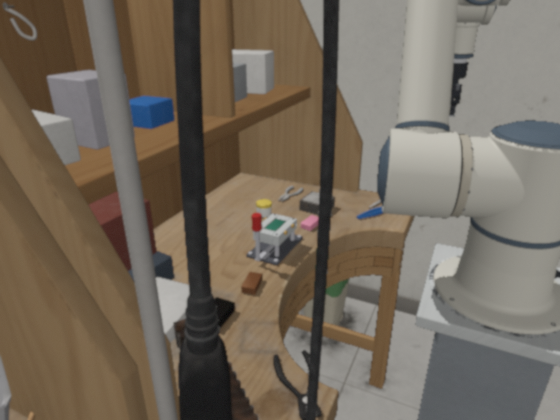

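Run:
```python
from h import *
S=optics.camera_model("scene");D=optics.camera_model("side")
X=tri([S,D],[(388,62),(315,90)]);print(X,proj(S,X),proj(D,X))
X=tri([S,D],[(247,130),(232,118)]);print(X,proj(S,X),proj(D,X))
```

```text
[ 588.70818948 -377.40311104  328.91159254] [[390.58894997  64.52326883]] [[312.55576083  88.50391429]]
[623.30427872  53.86203446 327.47738477] [[246.93317458 129.94417394]] [[232.06740964 118.03969497]]
```

```bash
python3 - <<'E'
from h import *
print(rel([450,80,240],86))
E
python3 -m crank '[[[0,-40,-32,0,85],[0,-80,-64,0,85],[0,-120,-95,0,85],[0,-160,-127,0,85],[0,-160,-127,0,85]]]'
```

```text
[array([   2.3, -556.3, -451.8]), ('tooly deg', np.float64(-71.3)), ('turn rad about tool x', np.float64(0.397))]
t: 1.57
position: [269.7, -397.3, 242.3]
ee_rot: [0.698, 0.115, -0.698, 0.115]
force: [1.1, -0.4, -0.3]
finger_gap: 0.995
```

```bash
python3 -m crank '[[[0,-32,-25,0,85],[0,-64,-50,0,85],[0,-96,-75,0,85],[0,-128,-100,0,85],[0,-160,-125,0,85]]]' | head -2
python3 -m crank '[[[0,-32,-25,0,85],[0,-64,-50,0,85],[0,-96,-75,0,85],[0,-128,-100,0,85],[0,-160,-125,0,85]]]' | head -2
python3 - <<'E'
from h import *
print(rel([450,80,240],86))
E
```

```text
t: 1.98
position: [336.7, -206.2, 242.5]
t: 2.4
position: [403.9, -14.3, 242.6]
[array([  2.6, -74.5, -73.9]), ('tooly deg', np.float64(-71.3)), ('turn rad about tool x', np.float64(0.397))]
```

```bash
python3 -m crank '[[[0,-28,-28,0.1,85],[0,-54,-54,0.2,85],[0,-74,-74,0.3,85],[0,-74,-74,0.397,85],[0,-74,-74,0.397,85]]]'
cat > look.py <<'E'
import sys
from h import *
n=sys.argv[1]
m=optics.camera_model("wrist");im=optics.get_image("wrist");cv2.imwrite(f"pics/w{n}.png",im[:,:,::-1]);np.save(f"pics/w{n}.npy",{k:np.array(v) for k,v in m.items()},allow_pickle=True)
for c,z in (("green",float(sys.argv[2]) if len(sys.argv)>2 else 68),("red",135)):
    l,s,ce=color(im,c)
    for i in range(1,len(s)):
        if s[i,4]>150: print(c,s[i],ce[i],rect(m,l==i,z))
E
python3 look.py 1
```

```text
t: 2.82
position: [450.4, 79.0, 242.2]
ee_rot: [0.707, -0.026, -0.707, -0.026]
force: [0.7, -0.0, 0.1]
finger_gap: 0.995
green [ 282   91   68   38 2391] [315.50146382 109.71894605] (((520.1737060546875, 40.15936279296875), (58.3256950378418, 30.367536544799805), 87.44154357910156), array([520.51279992,  40.12926455]))
red [ 178   98   41   35 1036] [196.40250965 114.59459459] (((524.8300170898438, 128.9407196044922), (22.797426223754883, 26.160037994384766), 43.05767822265625), array([524.47378698, 128.81503767]))
```

View pics/w1.png

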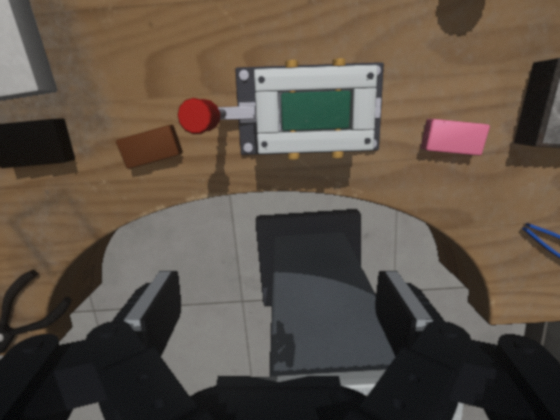

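Run:
```python
from h import *
print(rel([440,128,150],87.4),pose()[0]["joints"])
```

```text
[array([ 92.2, -49.3,  13.1]), ('tooly deg', np.float64(-93.8)), ('turn rad about tool x', np.float64(-0.022))] [ 4.08521242e-02  2.58026689e-01  1.74201628e+00 -1.83350936e-04
  1.14190466e+00  1.67878682e+00]
```

```bash
python3 -m crank '[[[30,-17,5,-0.022,85],[60,-34,9,-0.022,85],[92,-49,13,-0.022,85],[92,-49,13,-0.022,85],[92,-49,13,-0.022,85]]]'
python3 look.py 2
```

```text
t: 3.28
position: [439.2, 126.7, 149.4]
ee_rot: [-0.706, 0.016, 0.708, 0.016]
force: [-0.1, -0.4, 0.8]
finger_gap: 0.992
green [ 364   62  105   55 5417] [414.48255492  88.54882776] (((520.3468017578125, 40.384674072265625), (60.373687744140625, 30.44561004638672), 87.37249755859375), array([520.82329843,  40.29551384]))
red [ 229   52   57   62 2696] [257.13019288  82.61869436] (((524.062744140625, 130.7232208251953), (22.789894104003906, 23.14411735534668), 74.47502136230469), array([524.34366296, 130.55187329]))
```

View pics/w2.png

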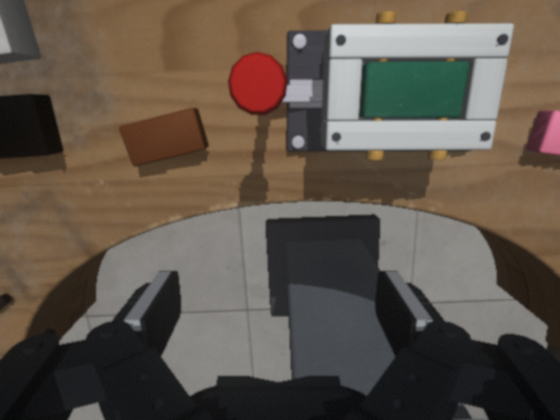

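```bash
python3 - <<'E'
from h import *
print(rel([524.2,130.6,107],87.4))
E
python3 -m crank '[[[38,0,0,0,85],[42,0,-20,0,85],[42,-4,-50,0,85],[42,-4,-70,0,85],[42,-4,-70,0,85]]]'
python3 look.py 3
```

```text
[array([ 43.5,  -8. , -83.6]), ('tooly deg', np.float64(-92.6)), ('turn rad about tool x', np.float64(-0.001))]
t: 3.75
position: [516.0, 126.8, 110.2]
ee_rot: [0.709, -0.017, -0.705, -0.017]
force: [0.2, -0.5, 0.7]
finger_gap: 1.001
green [ 377  206  113   54 5627] [431.51021859 232.36200462] (((520.4237060546875, 40.51109313964844), (60.11396026611328, 31.426128387451172), 87.19953918457031), array([520.75451177,  40.3396925 ]))
red [ 233  238   64   89 4409] [265.62168292 283.56271263] (((530.6449584960938, 129.80889892578125), (23.09317398071289, 35.368995666503906), 82.7598648071289), array([530.43112859, 129.77143388]))
```

View pics/w3.png

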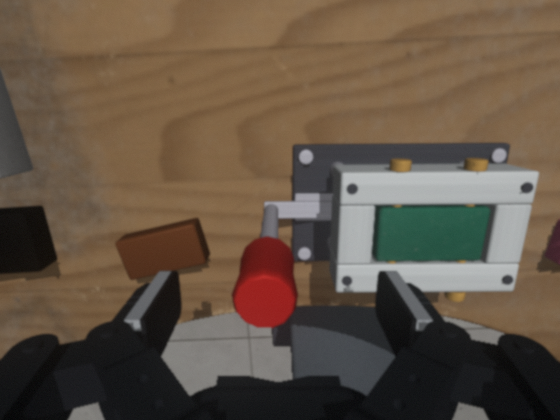

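The knob at (265,284) stands between the open fingers, slightly left of centre. Next I'll shift over and close.

```bash
python3 - <<'E'
from h import *
print(rel([524.2,130.6,107],87.4))
E
python3 -m crank '[[[3,-4,-8,0,85],[3,-4,-8,0,85],[3,-4,-8,0,60],[3,-4,-8,0,40],[3,-4,-8,0,30]]]' 40
python3 -m crank '[[[0,0,0,0,15],[0,0,0,0,10],[0,0,0,0,10],[0,0,0,0,10],[0,0,0,0,10]]]' 50
python3 - <<'E'
from h import *
o,p,M=pose();print(p,o["force"],o["ft_torque"],o["finger_gap"]*85.4)
print(rel([524.2,130.6,107],87.4))
E
```

```text
[array([  3. ,  -4.3, -10.4]), ('tooly deg', np.float64(-92.8)), ('turn rad about tool x', np.float64(-0.003))]
t: 4.22
position: [518.2, 131.5, 105.5]
ee_rot: [-0.707, 0.017, 0.707, 0.017]
force: [-1.1, 0.0, -0.5]
finger_gap: 0.602
t: 4.63
position: [518.7, 131.6, 105.4]
ee_rot: [0.707, -0.017, -0.707, -0.017]
force: [-0.1, 0.1, 5.1]
finger_gap: 0.267
[518.69675695 131.57388508 105.40147493] [-0.09011984  0.08143235  5.10408127] [-0.22637373  0.14705959  0.03542819] 22.821988087989116
[array([-1.6,  0.7, -5.5]), ('tooly deg', np.float64(-92.8)), ('turn rad about tool x', np.float64(-0.003))]
```

```bash
python3 -m crank '[[[-1,0,0,0,34],[-1,0.7,-5.5,0,34],[-1,0.7,-5.5,0,34],[-1,0.7,-5.5,0,20],[-1,0.7,-5.5,0,10]]]' 50
python3 -m crank '[[[0,0,0,0,10],[0,0,0,0,10],[0,0,0,0,10]]]' 50
python3 - <<'E'
from h import *
o,p,M=pose();print(p,o["force"],o["ft_torque"],o["finger_gap"]*85.4)
E
```

```text
t: 5.05
position: [524.5, 130.5, 106.3]
ee_rot: [0.707, -0.017, -0.707, -0.017]
force: [1.0, -1.1, 2.0]
finger_gap: 0.268
t: 5.3
position: [524.3, 130.6, 106.4]
ee_rot: [0.707, -0.017, -0.707, -0.017]
force: [1.7, 0.1, 3.0]
finger_gap: 0.268
[524.27926042 130.61097602 106.36725608] [1.73436166 0.0756492  2.99389916] [-0.28001858 -0.21457583  0.07295074] 22.884101052039888
```

```bash
python3 -m crank '[[[-1,0,0,0,10],[-1.5,0,0,0,10],[-2,0,0,0,10],[-2.5,0,0,0,10],[-2.5,0,0,0,10]]]' 60
python3 -m crank '[[[0,-1,0,0,10],[0,-2,0,0,10],[0,-3,0,0,10],[0,-4,0,0,10],[0,-4,0,0,10]]]'
```

```text
t: 5.72
position: [524.2, 130.6, 108.8]
ee_rot: [-0.707, 0.017, 0.707, 0.017]
force: [3.0, 0.1, -2.0]
finger_gap: 0.269
t: 6.13
position: [524.3, 134.8, 108.8]
ee_rot: [0.707, -0.017, -0.707, -0.017]
force: [1.6, 0.7, -1.2]
finger_gap: 0.268
```

```bash
python3 -m crank '[[[-0.5,0,0,0,10],[-1,0,0,0,10],[-1,0,0,0,10]]]'|sed -n '1,2p;4p'
python3 -m crank '[[[-0.5,0,0,0,10],[-0.5,0,0,0,10]]]'|sed -n '1,2p;4p'
```

```text
t: 6.38
position: [524.4, 134.6, 109.9]
force: [1.7, -0.5, -1.8]
t: 6.55
position: [524.4, 134.6, 110.4]
force: [2.5, 0.8, -1.7]
```

```bash
python3 -m crank '[[[-0.3,0,0,0,10],[-0.3,0,0,0,10]]]'|sed -n '1,2p;4p'
python3 -m crank '[[[-0.3,0,0,0,10],[-0.3,0,0,0,10]]]'|sed -n '1,2p;4p'
```

```text
t: 6.72
position: [524.4, 134.6, 110.6]
force: [1.4, 0.6, -1.7]
t: 6.88
position: [524.3, 134.5, 110.9]
force: [1.1, -1.0, -3.2]
```

```bash
python3 -m crank '[[[-0.3,0,0,0,10],[-0.3,0,0,0,10]]]'|sed -n '1,2p;4p'
```

```text
t: 7.05
position: [524.2, 134.5, 111.0]
force: [1.7, -1.6, -6.4]
```

```bash
f(){ sed -n '2p;4p'|tr '\n' ' ';echo; }
python3 -m crank '[[[0,1,0,0,10],[0,1,0,0,10]]]'|f
python3 -m crank '[[[0,1,0,0,10],[0,1,0,0,10]]]'|f
python3 -m crank '[[[0,1,0,0,10],[0,1,0,0,10]]]'|f
python3 -m crank '[[[0,1,0,0,10],[0,1,0,0,10]]]'|f
```

```text
position: [524.3, 133.6, 111.2] force: [1.9, 0.2, -5.3] 
position: [524.2, 132.5, 111.1] force: [2.2, 1.0, -5.8] 
position: [524.2, 131.5, 111.2] force: [1.4, 1.5, -4.8] 
position: [524.2, 130.5, 111.2] force: [1.8, 1.8, -4.9]
```

```bash
f(){ sed -n '2p;4p'|tr '\n' ' ';echo; }
python3 -m crank '[[[-0.2,1,0,0,10],[-0.2,1,0,0,10]]]'|f
python3 -m crank '[[[0,1,0,0,10],[0,1,0,0,10]]]'|f
python3 -m crank '[[[0,1,0,0,10],[0,1,0,0,10]]]'|f
```

```text
position: [524.0, 129.5, 111.4] force: [1.4, 2.5, -5.8] 
position: [524.0, 128.5, 111.4] force: [1.1, 1.2, -5.6] 
position: [524.0, 127.4, 111.4] force: [1.8, 1.0, -4.5]
```

```bash
f(){ sed -n '2p;4p'|tr '\n' ' ';echo; }
python3 -m crank '[[[0,1,0,0,10],[0,1,0,0,10]]]'|f
python3 -m crank '[[[0,1,0,0,10],[0,1,0,0,10]]]'|f
```

```text
position: [524.0, 126.3, 111.5] force: [1.6, -0.8, -1.5] 
position: [524.0, 125.4, 111.5] force: [1.3, 0.1, -2.1]
```

The upward force fell away at y≈126, so the nose is probably under the hole. I'll raise it carefully to check.

```bash
f(){ sed -n '2p;4p'|tr '\n' ' ';echo; }
python3 -m crank '[[[-0.4,0,0,0,10],[-0.4,0,0,0,10]]]'|f
```

```text
position: [524.0, 125.5, 111.9] force: [1.6, -0.0, -2.7]
```

```bash
f(){ sed -n '2p;4p'|tr '\n' ' ';echo; }
python3 -m crank '[[[-0.4,0,0,0,10],[-0.4,0,0,0,10]]]'|f
```

```text
position: [524.0, 125.6, 112.3] force: [1.4, -0.9, -2.6]
```

```bash
f(){ sed -n '2p;4p'|tr '\n' ' ';echo; }
python3 -m crank '[[[-0.5,0,0,0,10],[-0.5,0,0,0,10]]]'|f
```

```text
position: [523.9, 125.6, 112.8] force: [1.1, -0.6, -1.7]
```

```bash
f(){ sed -n '1,2p;4p'|tr '\n' ' ';echo; }
python3 -m crank '[[[-1,0,0,0,10],[-2,0,0,0,10],[-2,0,0,0,10]]]'|f
python3 -m crank '[[[-1,0,0,0,10],[-2,0,0,0,10],[-2,0,0,0,10]]]'|f
```

```text
t: 9.3 position: [524.0, 125.6, 114.9] force: [1.7, -0.2, -1.7] 
t: 9.55 position: [524.0, 125.6, 116.9] force: [1.7, -0.8, -1.7]
```

```bash
f(){ sed -n '1,2p;4p'|tr '\n' ' ';echo; }
python3 -m crank '[[[-1,0,0,0,10],[-1,0,0,0,10]]]'|f
python3 -m crank '[[[-1,0,0,0,10],[-1,0,0,0,10]]]'|f
```

```text
t: 9.72 position: [524.0, 125.6, 117.9] force: [1.7, -0.6, -2.1] 
t: 9.88 position: [523.9, 125.6, 118.8] force: [1.5, 0.2, -1.9]
```

```bash
f(){ sed -n '1,2p;4p'|tr '\n' ' ';echo; }
python3 -m crank '[[[-0.5,0,0,0,10],[-1,0,0,0,10],[-1.5,0,0,0,10]]]' 80|f
python3 -m crank '[[[-0.7,0,0,0,10],[-1.4,0,0,0,10],[-2,0,0,0,10]]]'|f
```

```text
t: 10.13 position: [523.7, 125.5, 119.9] force: [2.2, -1.0, -9.9] 
t: 10.38 position: [523.8, 125.6, 122.1] force: [1.8, -0.2, -9.8]
```

```bash
f(){ sed -n '1,2p;4p'|tr '\n' ' ';echo; }
python3 -m crank '[[[-0.7,0,0,0,10],[-1.4,0,0,0,10],[-2.1,0,0,0,10],[-2.8,0,0,0,10],[-3.5,0,0,0,10]]]'|f
python3 -m crank '[[[-0.7,0,0,0,10],[-1.4,0,0,0,10],[-2.1,0,0,0,10],[-2.8,0,0,0,10]]]'|f
python3 look.py 4 76
```

```text
t: 10.8 position: [523.8, 125.6, 125.7] force: [1.8, -0.9, -11.0] 
t: 11.13 position: [523.9, 125.6, 128.5] force: [1.3, 0.0, -10.3] 
green [ 370  209  105   56 5263] [420.39198176 236.44119324] (((521.6045532226562, 40.785186767578125), (60.19343948364258, 34.37377166748047), 88.14807891845703), array([521.84538495,  40.66349888]))
red [ 246  256   63   93 4668] [276.83033419 303.88688946] (((518.2402954101562, 125.56179809570312), (27.319812774658203, 45.30049133300781), 87.17034149169922), array([518.06747551, 125.63169145]))
```

View pics/w4.png

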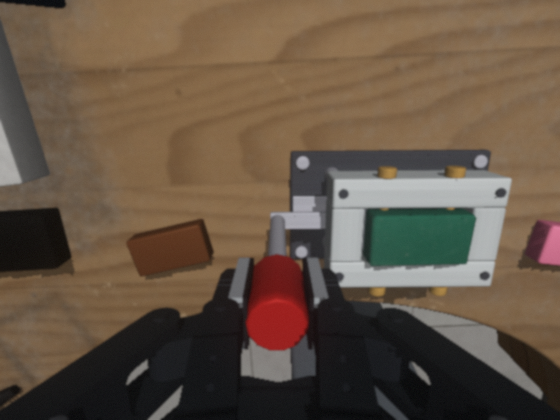

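The blank at (420,236) stands clearly proud. I'll raise it slightly more, hold, then lower the rod gently so it doesn't drop.

```bash
f(){ sed -n '1,2p;4p'|tr '\n' ' ';echo; }
python3 -m crank '[[[-0.4,0,0,0,10],[-0.7,0,0,0,10],[-0.7,0,0,0,10],[-0.7,0,0,0,10],[-0.7,0,0,0,10]]]'|f
python3 -m crank '[[[1.5,0,0,0,10],[3,0,0,0,10],[4.5,0,0,0,10],[6,0,0,0,10],[7.5,0,0,0,10]]]'|f
python3 -m crank '[[[1.5,0,0,0,10],[3,0,0,0,10],[4.5,0,0,0,10],[6,0,0,0,10],[7.5,0,0,0,10]]]'|f
python3 -m crank '[[[1.5,0,0,0,10],[3,0,0,0,10],[4.5,0,0,0,10],[5.5,0,0,0,10],[5.5,0,0,0,10]]]'|f
```

```text
t: 11.6 position: [523.9, 125.6, 129.2] force: [2.0, 0.7, -8.9] 
t: 12.02 position: [524.1, 125.6, 121.6] force: [1.1, -0.1, -2.2] 
t: 12.43 position: [524.0, 125.6, 114.0] force: [1.7, 0.8, -2.4] 
t: 12.85 position: [523.9, 125.6, 108.5] force: [2.1, 0.0, -1.8]
```

```bash
f(){ sed -n '1,2p;4,5p'|tr '\n' ' ';echo; }
python3 -m crank '[[[0.8,0,0,0,10],[1.5,0,0,0,10],[1.5,0,0,0,26],[1.5,0,0,0,40],[1.5,0,0,0,60]]]'|f
python3 -c "
from workcell import r;print(r.tips_ahead)"
python3 -m crank '[[[0,0,0,0,85],[0,0,0,0,85],[0,0,0,0,85]]]'|f
python3 -c "
from workcell import r;print(r.tips_ahead)"
```

```text
t: 13.27 position: [523.7, 125.6, 107.2] force: [-0.8, 0.0, 0.7] finger_gap: 0.574 
11.0
t: 13.52 position: [523.9, 125.6, 107.2] force: [0.2, -0.5, 0.4] finger_gap: 0.983 
11.0
```

```bash
f(){ sed -n '1,2p;4,5p'|tr '\n' ' ';echo; }
python3 -m crank '[[[0,0,35,0,85],[0,0,75,0,85],[-40,10,75,0,85],[-75,30,75,0,85],[-75,30,75,0,85]]]'|f
python3 -m crank '[[[0,0,0,-0.12,85],[0,0,0,-0.24,85],[0,0,0,-0.36,85],[0,0,0,-0.48,85],[0,0,0,-0.6,85]]]'|f
python3 -m crank '[[[0,0,0,-0.12,85],[0,0,0,-0.24,85],[0,0,0,-0.36,85],[0,0,0,-0.48,85],[0,0,0,-0.6,85]]]'|f
python3 -m crank '[[[0,0,0,-0.12,85],[0,0,0,-0.24,85],[0,0,0,-0.37,85],[0,0,0,-0.37,85]]]'|f
python3 look.py 5 78
python3 - <<'E'
from h import *
print(rel([520.6,40.3,150],-2.6))
E
```

```text
t: 13.93 position: [448.9, 97.8, 187.0] force: [2.3, 1.3, 1.1] finger_gap: 0.988 
t: 14.35 position: [447.7, 99.2, 182.3] force: [0.7, 0.3, 0.3] finger_gap: 0.994 
t: 14.77 position: [447.7, 99.2, 182.2] force: [-0.4, 0.7, 0.8] finger_gap: 0.997 
t: 15.1 position: [447.7, 99.2, 182.2] force: [0.4, -0.0, 0.5] finger_gap: 0.995 
green [ 352  245   44   66 1923] [369.76807072 273.60062402] (((519.452880859375, 41.760650634765625), (57.15418243408203, 30.358917236328125), 87.21858978271484), array([517.08183143,  45.8784624 ]))
red [ 392  167   42   47 1308] [413.12385321 193.15519878] (((523.0983276367188, 127.53668212890625), (21.522815704345703, 27.960479736328125), 6.754643440246582), array([523.24561934, 125.21042518]))
[array([32.3, 75.8, 55.2]), ('tooly deg', np.float64(-2.9)), ('turn rad about tool x', np.float64(-0.005))]
```

View pics/w5.png

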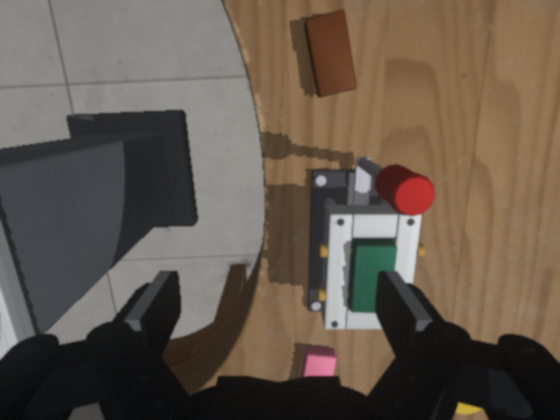

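```bash
f(){ sed -n '1,2p;4,5p'|tr '\n' ' ';echo; }
python3 -m crank '[[[0,30,22,0,85],[0,60,44,0,70],[15,76,55,0,60],[32,76,55,0,50],[32,76,55,0,50]]]'|f
python3 -m crank '[[[0,0,0,0,50],[0,0,0,0,50]]]'|f
python3 look.py 6 78
python3 - <<'E'
from h import *
print(rel([520.6,40.5,79],-2.6))
E
```

```text
t: 15.57 position: [520.2, 39.8, 147.8] force: [-1.3, 0.9, -0.4] finger_gap: 0.585 
t: 15.73 position: [520.4, 40.9, 150.8] force: [0.4, -0.0, 0.2] finger_gap: 0.587 
green [ 254  183   48   85 3948] [277.85359676 224.48125633] (((520.08740234375, 41.37133026123047), (58.2790412902832, 30.342241287231445), 88.10028839111328), array([520.27755628,  42.49289794]))
red [ 248   56   57   59 2599] [275.84147749  85.08349365] (((523.76708984375, 124.0426025390625), (22.565095901489258, 23.289701461791992), 87.03707122802734), array([523.72313678, 124.21351004]))
[array([72.1, -0. ,  0.5]), ('tooly deg', np.float64(-2.9)), ('turn rad about tool x', np.float64(-0.005))]
```

View pics/w6.png

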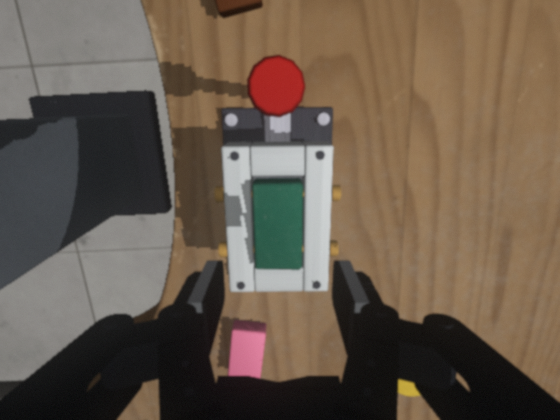

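The blank at (278,224) is centred between the fingers (193 and 365 at the tips), with the mould clear below. Descending.

```bash
f(){ sed -n '1,2p;4,5p'|tr '\n' ' ';echo; }
python3 -m crank '[[[25,0,0,0,46],[50,0,0,0,46],[64,0,0,0,46],[68,0,0,0,46],[68,0,0,0,46]]]'|f
python3 -m crank '[[[1.5,0,0,0,42],[3,0,0,0,42],[3,0,0,0,42]]]' 40|f
python3 look.py 7 78
```

```text
t: 16.2 position: [520.4, 40.9, 82.2] force: [0.2, 0.6, -0.4] finger_gap: 0.54 
t: 16.45 position: [521.2, 40.6, 80.0] force: [0.4, -0.4, -0.7] finger_gap: 0.496 
green [ 239  218   73  118 7942] [275.69944598 275.99647444] (((520.188232421875, 41.372901916503906), (58.56727981567383, 30.8819522857666), 87.5203628540039), array([520.24303221,  42.78226776]))
red [  217     5   110   117 10055] [270.735455    63.39244157] (((523.86474609375, 123.89872741699219), (22.878307342529297, 23.356367111206055), 87.13700866699219), array([523.72122385, 124.23015992]))
```

View pics/w7.png

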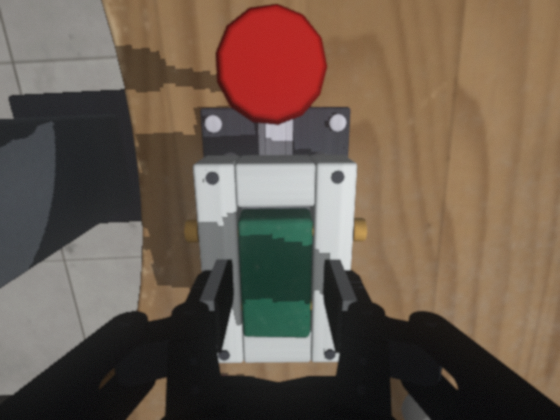

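```bash
f(){ sed -n '1,2p;4,5p'|tr '\n' ' ';echo; }
python3 -m crank '[[[1,0,0,0,38],[1,0,0,0,34],[1,0,0,0,26],[1,0,0,0,26],[1,0,0,0,26]]]' 40|f
python3 -m crank '[[[0,0,0,0,26],[0,0,0,0,26]]]' |f
```

```text
t: 16.92 position: [520.9, 40.6, 78.6] force: [-1.0, -0.1, 6.1] finger_gap: 0.36 
t: 17.08 position: [520.9, 40.6, 78.5] force: [-1.6, -0.2, 6.1] finger_gap: 0.363
```

```bash
f(){ sed -n '1,2p;4,5p'|tr '\n' ' ';echo; }
python3 -m crank '[[[-0.5,0,0,0,24],[-1,0,0,0,24],[-2,0,0,0,24],[-3,0,0,0,24],[-4,0,0,0,24]]]' 60|f
python3 -m crank '[[[-1,0,0,0,24],[-2,0,0,0,24],[-3,0,0,0,24],[-4,0,0,0,24],[-5,0,0,0,24]]]'|f
python3 look.py 8 78
```

```text
t: 17.5 position: [520.5, 40.6, 82.1] force: [-0.8, 1.2, -8.2] finger_gap: 0.351 
t: 17.92 position: [521.3, 40.6, 87.7] force: [-0.2, 0.9, -1.1] finger_gap: 0.354 
green [ 242  219   72  119 8074] [277.82276443 277.04012881] (((521.3178100585938, 36.23085021972656), (62.47743225097656, 33.805110931396484), 87.11536407470703), array([521.06035586,  37.96202939]))
red [ 222   14  100  107 8289] [270.89335264  67.11919411] (((523.864013671875, 123.91706848144531), (23.12120819091797, 23.345075607299805), 84.32242584228516), array([523.72003076, 124.22189268]))
```

View pics/w8.png

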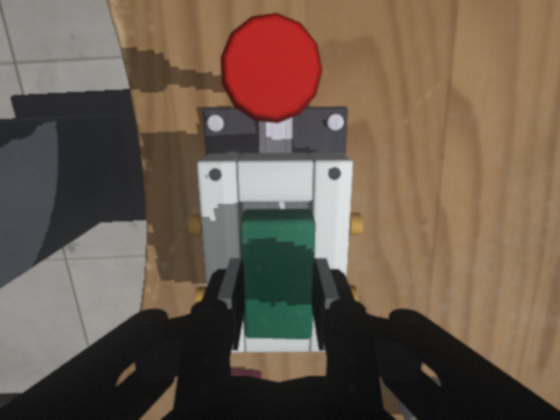

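The blank is out of the pocket and held at (278,277). Now I'll lift it and head for the block.

```bash
f(){ sed -n '1,2p;4,5p'|tr '\n' ' ';echo; }
python3 -m crank '[[[-20,0,0,0,24],[-45,0,0,0,24],[-75,0,0,0,24],[-80,0,25,0,24],[-80,0,60,0,24]]]'|f
python3 -m crank '[[[0,0,35,0,24],[0,0,70,0,24],[0,0,105,0,24],[0,0,125,0,24],[0,0,125,0,24]]]'|f
python3 - <<'E'
from h import *
m=optics.camera_model("wrist");im=optics.get_image("wrist");cv2.imwrite("pics/w9.png",im[:,:,::-1])
for d in finder.trace("wrist","block_top"):
    print(d["conf"],d["pixel"],rect(m,d["region"],34))
print(pose()[1:])
E
```

```text
t: 18.38 position: [519.3, -18.5, 169.7] force: [0.2, -0.7, -1.2] finger_gap: 0.353 
t: 18.8 position: [512.0, -148.1, 167.5] force: [-0.3, 0.0, 0.5] finger_gap: 0.351 
0.79 [238.5, 244.7] (((508.7735290527344, -184.7440185546875), (26.729103088378906, 83.472412109375), 87.63841247558594), array([ 505.05617894, -186.04608788]))
0.45 [290.6, 23.8] (((517.2447509765625, -20.747407913208008), (35.54927444458008, 80.26640319824219), 86.97467041015625), array([517.41549378, -19.5950239 ]))
(array([ 511.69540382, -144.76327696,  167.29298896]), array([[ 3.71011377e-04,  9.98711802e-01, -5.07405057e-02],
       [ 3.86014730e-05, -5.07405235e-02, -9.98711869e-01],
       [-9.99999930e-01,  3.68574808e-04, -5.73770582e-05]]))
```

View pics/w9.png

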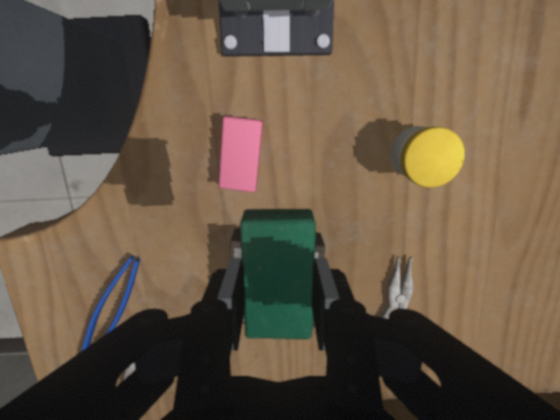

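```bash
f(){ sed -n '1,2p;4,5p'|tr '\n' ' ';echo; }
python3 -m crank '[[[0,-4,38,0,24],[0,-6,76,0,24],[0,-6,114,0,24],[0,-6,145,0,24],[0,-6,145,0,24]]]'|f
python3 - <<'E'
from h import *
m=optics.camera_model("wrist");im=optics.get_image("wrist");cv2.imwrite("pics/w10.png",im[:,:,::-1])
np.save("pics/m10.npy",m,allow_pickle=True)
for d in finder.trace("wrist","block_top"):
    print(d["conf"],d["pixel"],rect(m,d["region"],34))
E
```

```text
t: 19.32 position: [499.1, -292.8, 167.4] force: [-0.6, -0.5, -0.9] finger_gap: 0.354 
0.83 [279.1, 112.5] (((504.966064453125, -225.3719940185547), (82.36724853515625, 82.05680847167969), 83.40968322753906), array([ 504.94203059, -223.52895089]))
```

View pics/w10.png

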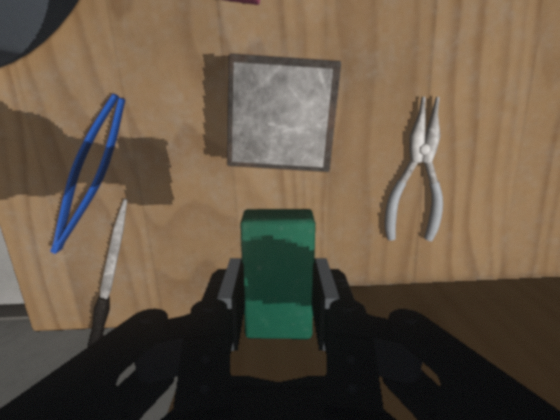

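```bash
f(){ sed -n '1,2p;4,5p'|tr '\n' ' ';echo; }
python3 - <<'E'
from h import *
print(rel([505,-225,100]))
E
python3 -m crank '[[[0,0,-35,0,24],[0,5,-65,0,24],[30,8,-66,0,24],[67,8,-66,0,24],[67,8,-66,0,24]]]'|f
python3 - <<'E'
from h import *
m=optics.camera_model("wrist");im=optics.get_image("wrist");cv2.imwrite("pics/w11.png",im[:,:,::-1])
print(rel([505,-225,58]))
E
```

```text
[array([ 67.1,   3.1, -63.8]), ('tooly deg', np.float64(-2.8))]
t: 19.83 position: [507.6, -219.4, 95.6] force: [-2.7, 0.5, -2.2] finger_gap: 0.356 
[array([40.2, -2.8,  4.9]), ('tooly deg', np.float64(-2.7))]
```

View pics/w11.png

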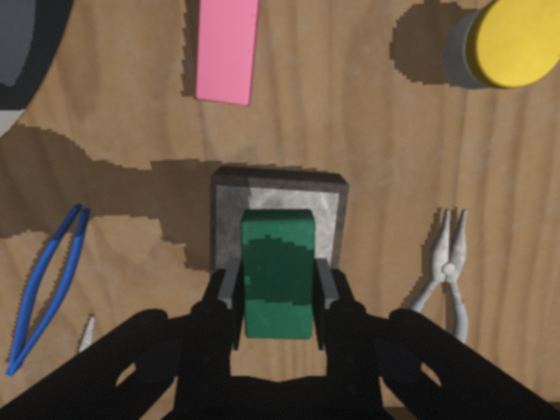

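```bash
f(){ sed -n '1,2p;4,5p'|tr '\n' ' ';echo; }
python3 -m crank '[[[15,-2,3,0,24],[30,-3,5,0,24],[38,-3,5,0,24],[40,-3,5,0,24],[40,-3,5,0,24]]]'|f
python3 - <<'E'
from h import *
print(rel([505,-225,54]))
E
python3 -m crank '[[[0.5,0,0,0,24],[1,0,0,0,24],[1.5,0,0,0,24],[1.5,0,0,0,24]]]'|f
```

```text
t: 20.3 position: [506.9, -227.8, 60.9] force: [0.8, -0.0, -0.4] finger_gap: 0.349 
[array([ 6.9, -2. , -2.7]), ('tooly deg', np.float64(-2.8))]
t: 20.63 position: [506.8, -228.1, 59.1] force: [-1.1, 0.3, -1.2] finger_gap: 0.349
```

```bash
f(){ sed -n '1,2p;4,5p'|tr '\n' ' ';echo; }
python3 -m crank '[[[0,-2,-3,0,24],[1,-2,-3,0,24],[2,-2,-3,0,24],[3,-2,-3,0,24],[3,-2,-3,0,24]]]'|f
python3 -m crank '[[[0.5,0,0,0,24],[1,0,0,0,24],[1,0,0,0,24]]]'|f
python3 -m crank '[[[0.5,0,0,0,24],[1,0,0,0,24],[1,0,0,0,24]]]'|f
```

```text
t: 21.05 position: [504.7, -224.9, 55.4] force: [-0.7, -0.6, 0.7] finger_gap: 0.351 
t: 21.3 position: [504.7, -225.0, 54.6] force: [0.2, 0.7, -0.1] finger_gap: 0.352 
t: 21.55 position: [504.8, -224.9, 53.6] force: [0.3, -0.4, 0.4] finger_gap: 0.354
```

```bash
f(){ sed -n '1,2p;4,5p'|tr '\n' ' ';echo; }
python3 -m crank '[[[0.5,0,0,0,24],[0.5,0,0,0,24]]]'|f
python3 -m crank '[[[0.5,0,0,0,24],[0.5,0,0,0,24]]]'|f
```

```text
t: 21.72 position: [504.8, -224.9, 53.3] force: [-1.1, 1.4, 5.6] finger_gap: 0.352 
t: 21.88 position: [504.8, -224.8, 53.1] force: [-2.1, 2.9, 10.4] finger_gap: 0.35
```

```bash
f(){ sed -n '1,2p;4,5p'|tr '\n' ' ';echo; }
python3 -m crank '[[[0.5,0,0,0,24],[0.5,0,0,0,24]]]'|f
python3 -m crank '[[[0.3,0,0,0,24],[0.3,0,0,0,24]]]'|f
```

```text
t: 22.05 position: [504.8, -224.7, 53.0] force: [-3.7, 4.6, 19.2] finger_gap: 0.351 
t: 22.22 position: [504.8, -224.8, 53.0] force: [-4.1, 5.2, 25.2] finger_gap: 0.353
```

Contact at TCP z≈53. I'll ease off the pressure and open.

```bash
f(){ sed -n '1,2p;4,5p'|tr '\n' ' ';echo; }
python3 -m crank '[[[-0.6,0,0,0,24],[-1.2,0,0,0,24],[-1.2,0,0,0,24]]]'|f
python3 -m crank '[[[0,0,0,0,34],[0,0,0,0,38],[-0.5,0,0,0,46],[-1,0,0,0,50],[-1,0,0,0,50]]]'|f
python3 -m crank '[[[-5,0,0,0,50],[-20,0,0,0,50],[-45,0,0,0,50],[-80,0,0,0,50],[-100,0,0,0,50]]]'|f
python3 -m crank '[[[0,0,20,0,50],[0,0,50,0,50],[0,0,70,0,50],[0,0,70,0,50],[0,0,70,0,50]]]'|f
python3 - <<'E'
from h import *
m=optics.camera_model("wrist");im=optics.get_image("wrist");cv2.imwrite("pics/w12.png",im[:,:,::-1])
l,s,ce=color(im,"green")
for i in range(1,len(s)):
    if s[i,4]>300: print(rect(m,l==i,52))
for d in finder.trace("wrist","block_top"): print(d["conf"],rect(m,d["region"],34))
cv2.imwrite("pics/s12.png",cv2.resize(optics.get_image("scene")[170:350,150:400,::-1],None,fx=3,fy=3))
E
```

```text
t: 22.47 position: [504.8, -224.9, 53.4] force: [-0.3, 2.6, 5.7] finger_gap: 0.347 
t: 22.88 position: [504.7, -225.0, 54.1] force: [-0.7, -0.7, 0.7] finger_gap: 0.585 
t: 23.3 position: [505.3, -225.2, 157.1] force: [0.5, -0.8, 1.1] finger_gap: 0.589 
t: 23.72 position: [501.1, -295.6, 154.3] force: [-0.1, 0.5, -1.2] finger_gap: 0.587 
(((504.28729248046875, -224.13180541992188), (58.27973937988281, 30.226987838745117), 88.16446685791016), array([ 504.54194204, -223.07993293]))
0.6 (((504.7895202636719, -225.26390075683594), (83.05703735351562, 82.82141876220703), 82.95722961425781), array([ 505.34831819, -223.11436862]))
```

View pics/w12.png

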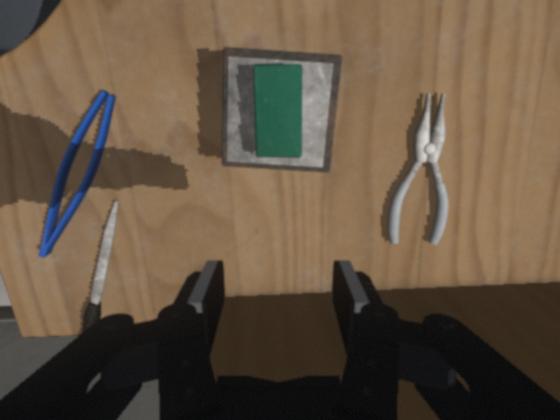

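View pics/s12.png

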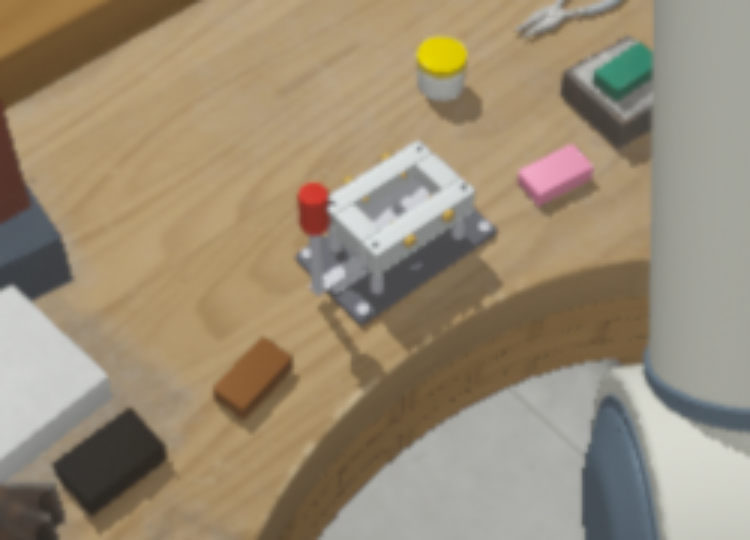

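The wrist picture shows the blank flat in the middle of the block (278,111), about 1 mm off centre. The scene picture shows the pocket empty, the knob down and the other things where they were. The gripper is clear, so I'm handing in.

```bash
python3 -m crank '[[[0,0,0,0,50],[0,0,0,0,50]]]'; python3 -c "
from workcell import r;print(r.hand_in())"
```

```text
t: 24.03
position: [501.4, -294.1, 154.1]
ee_rot: [0.512, 0.488, -0.512, 0.488]
force: [0.1, 0.4, -0.1]
finger_gap: 0.585
the job is handed in; nothing more can be done
None
```

The green blank is out of the mould and lying flat on the steel bench block, and I handed the job in at about 24 s of the 70 s allowed. No verdict was reported.

- **Finding the hole:** I gripped the knob and swept it sideways with about 3–4 N of upward pressure. The force fell away at y ≈ 126 mm, roughly 1–2 mm from the pocket's centre towards the knob.
- **Pushing the blank out:** I raised the rod to about 22.5 mm of lift, needing about 8 N over the rod's own weight. The picture there showed the blank clearly proud. I then lowered the rod and let go of the knob.
- **Placing the blank:** I grasped it across the 32 mm, pulled it out and set it on the block. The wrist force peaked at about 25 N while setting down, because I pressed slightly longer than needed. I eased off before opening the fingers.
- **Last checks:** The wrist camera puts the blank's centre about 1 mm from the block's centre. In the last pictures the blank looked flat, the gripper was clear, the block had not visibly moved, and the jar, charcoal and look-alikes appeared where they were.
- **Disagreement:** My first estimate of the block's position, from the scene camera, was about 8 mm off the overhead wrist view. I used the wrist view.

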